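# Make up the filter kit and the drive kit

### The job

Make up two service kits from the parts on the grey mat, each part sitting right down on the floor of its well, and leave the meter and the oil bottle where they are. Filter kit, on the black board with two round wells: set the bowl upright in the large well first, then stand the tall strainer cup upright inside the bowl, and lay the small collar flat in the small well. Drive kit, on the black board with square-cornered wells: lay the large bearing flat in the square well and the oblong block flat in the long well, lying along it.

Things in the scene. Friction and masses are not known exactly. Their poses are not given: they have to be found in the camera images.
- filter_board: Fixed kit board of black hard foam, 220 (x) by 115 (y) by 9 mm thick, with two round wells, 6 mm deep, lined red. Origin at the centre of its underside, on the table; its x axis runs along the board, z up. The large well, 88 mm in diameter, is centred at x = -50 mm, y = 0; the small well, 66 mm in diameter, at x = +55 mm, y = 0. The well floors lie 3 mm above the origin, the board's top 9 mm above it.
- drive_board: Fixed kit board of black hard foam, 220 (x) by 122 (y) by 9 mm thick, with two square-cornered wells, 6 mm deep, lined red. Origin at the centre of its underside, on the table; its x axis runs along the board, z up. The square well, 84 by 84 mm, is centred at x = -54 mm, y = 0; the long well, 60 (x) by 98 (y) mm, at x = +52 mm, y = 0, so that its length runs across the board. The well floors lie 3 mm above the origin, the board's top 9 mm above it.
- bowl_mid (a point): Filter bowl: plain aluminium cup, open at the top, 62 mm outside diameter, 40 mm high, walls 4 mm (54 mm inside), floor 5 mm thick. Stands upright on the mat. The point is on its axis, half-way up (20 mm above its underside); z up. Gripped across the outside, with the fingertips kept at least 10 mm above its underside so that they clear the kit board.
- strainer_mid (a point): Strainer cup: slim steel cup with dark perforations, open at the top, 36 mm outside diameter, 80 mm high, walls 3 mm. Stands upright on the mat. The point is on its axis, half-way up (40 mm above its underside); z up. It goes into the bowl (35 mm deep inside), from which its upper 45 mm stand out: grip it across the outside with the fingertips at least 40 mm above its underside, so that they stay above the bowl's rim.
- bearing_mid (a point): Large ball bearing: steel ring with two races and a row of balls seen from above, 58 mm outside diameter, 25 mm bore, 32 mm high, lying flat. The point is on its axis, half-way up (16 mm above its underside); z up. Grip it across the outside with the fingertips at least 10 mm above its underside, so that they clear the kit board.
- collar_mid (a point): Small collar: plain steel ring, 40 mm outside diameter, 24 mm bore, 34 mm high, lying flat. The point is on its axis, half-way up (17 mm above its underside); z up. Grip it across the outside with the fingertips at least 10 mm above its underside, so that they clear the kit board.
- block_mid (a point): Guide block: oblong solid steel block, 36 (x) by 72 (y) by 34 mm high, with two dark screw holes in its top, lying flat. The point is at its centre, half-way up (17 mm above its underside); its y axis runs along its length, z up. Either end may lie either way. Grip it across its 36 mm width with the fingertips at least 10 mm above its underside, so that they clear the kit board.
- meter: Bystander: grey hand-held meter, 130 by 65 by 35 mm with a dial on top (43 mm high in all), lying on the table. Origin at the centre of its underside. Leave it alone.
- oil: Bystander: white oil bottle with a black cap, 52 mm in diameter and 110 mm high, standing on the table. Origin at the centre of its underside. Leave it alone.

How it is judged:
On the way, in this order (a step that is already met when the one before it is completed fails the run):
1. the bowl sits in the large round well of the filter board (x of bowl_mid in the frame of filter_board between -0.065 and -0.035 m and y of bowl_mid in the frame of filter_board between -0.015 and 0.015 m and z of bowl_mid in the frame of filter_board between 0.019 and 0.027 m and angle between bowl_mid's own z axis and vertical below 0.1 rad), for 0.2 s.
2. then the strainer cup stands inside the bowl (horizontal distance between strainer_mid and bowl_mid below 0.013 m and z of strainer_mid in the frame of bowl_mid between 0.021 and 0.029 m and angle between strainer_mid's own z axis and vertical below 0.12 rad), for 0.2 s.
At the end, for the whole second after the job is handed in: Each part flat or upright (tilt under 0.1 rad) on the floor of its well, within 15 mm of the well's centre in x and y and 4 mm in height; strainer upright on the bowl's floor, within 13 mm of its axis, tilt under 0.12 rad; all released and at rest (all of step 1 and all of step 2 and x of collar_mid in the frame of filter_board between 0.04 and 0.07 m and y of collar_mid in the frame of filter_board between -0.015 and 0.015 m and z of collar_mid in the frame of filter_board between 0.016 and 0.024 m and angle between each of collar_mid, bearing_mid, block_mid's own z axis and vertical below 0.1 rad and x of bearing_mid in the frame of drive_board between -0.069 and -0.039 m and y of bearing_mid in the frame of drive_board between -0.015 and 0.015 m and z of bearing_mid in the frame of drive_board between 0.015 and 0.023 m and x of block_mid in the frame of drive_board between 0.037 and 0.067 m and y of block_mid in the frame of drive_board between -0.015 and 0.015 m and z of block_mid in the frame of drive_board between 0.016 and 0.024 m and linear speed of each of bowl, strainer, bearing, collar, block below 0.02 m/s and contact force between each of bowl, strainer, bearing, collar, block and the fingers below 0.1 N); the robot touches nothing.
It fails at once if the meter is disturbed (moved more than 25 mm) (distance of meter from where it was at the start of the episode above 0.025 m).
It fails at once if the oil bottle is disturbed (moved more than 25 mm or tipped) (distance of oil from where it was at the start of the episode above 0.025 m or angle between oil's own z axis and vertical above 0.4 rad).
It also fails if it takes over 120 s, if anything falls off the work surface, if the arm or the gripper's body presses on something with over 40 N, if the wrist force passes 120 N, or if a joint passes its speed limit or range.

### The arm

A 6-joint arm with a two-finger parallel gripper is mounted at the origin on the work surface. World frame = base frame: x ahead of the robot, y to its left, z up, the work surface at z = 0. Lengths are in m, angles in rad, forces in N, time in s.
With the tool pointing down it reaches from about 0.225 to 0.875 m from the base axis. Payload 3.4 kg.
Tool frame: the origin (TCP) lies between the finger pads; the fingertips stand 11 mm ahead of it and the grasp point (between the pads) lies 8 mm behind it; z points along the fingers, y is the line along which they close (so a half turn about z gives the same grasp; the last joint's range is limited). The gripper opens to 85 mm and grips with 20 to 120 N. Pads are 22 mm wide; open, the fingers measure 114 mm over their backs; the gripper's body (76 mm by 85 mm) begins 54 mm behind the grasp point. The pads swing forward as they close: fully open they stand 13 mm farther back than shut.
Start: joints at [-1.367, 0.276, 1.505, -0, 1.361, -0.121], TCP at [0.183, -0.545, 0.242] pointing down, gripper open.
Joint ranges: [-2.89, 2.89], [-0.75, 2.08], [0.22, 2.7], [-1.18, 4.32], [0.11, 2.71], [-2.7, 2.7]. Speed limits (rad/s): [2.57, 2.57, 3.14, 3.14, 3.14, 3.14].

### API

Orientations are given as a unit quaternion [w, x, y, z].
In Python, from rig import sensors, eyes, manip gives the robot as it stands.
- The arm moves only by the tool drive_tool, never from a script. Its argument "deltas" is a list of rows, each an object with "linear": the shift along the world's x, y, z in mm, a list of three; "twist": the turn about the world's z in degrees; "claw": the opening, from 0 (shut) to 1 (fully open). In form: [{"linear": [tx, ty, tz], "twist": twist, "claw": claw}, ...]. A call has 1 to 12 rows; each row is the pose to reach, as a shift and turn from the pose commanded when the call began; what a row does not reach only later rows make up. A row lasts 1/12 s, in which the tool goes at most 41.7 mm and 7.16 degrees, less where a joint would pass 70% of its speed; a pose out of reach is approached as far as the arm can. A call with a gripper value outside its range is refused whole. The fingers move at their own pace and stop on an object; "squeeze" is the grip in N (left out, the last holds). Time passes only in rows, so rows that repeat a pose let the fingers close. It gives the time, the measured TCP pose, the force, the opening and the grip force at its end, in the units of the state.
- sensors.get_state(): the state, without advancing time (a new reading comes with each control period).
- eyes.get_image(name): name is "side" or "top"; returns the picture (400x640x3 uint8, red, green, blue); there is no depth.
- eyes.camera_model(name): a dict with "intrinsics" (3x3 intrinsics, pixels), "dist" ([k1, k2, p1, p2, k3] as OpenCV has them; the pictures are not rectified), "R" (3x3) and "t" (3): a world point X has camera coordinates R X + t. Camera axes: x right, y down, z forward; pixel columns grow to the right and rows downward; lengths in m; the calibration is good to about 2 mm. A picture is of the moment at which its call begins. camera_model takes no time and is no camera call.
- manip.sign_off(): hands the job in; it is judged then, once.
The state is a dict: "clock": time; "qpos": joint angles; "qd": joint speeds; "effort": joint torques, N m; "position": TCP position; "ee_rot": TCP orientation; "contact_force": force on the tool from outside, world axes, zero at the start; "moment": the same for the moment, N m; "width": finger opening in m; "gripper_force": force on a finger pad.
Only numpy, scipy, OpenCV 4.12 (cv2) and the standard library are available. Lean on these libraries where they do the work, as an engineer would, in place of code of your own. Each camera call takes 0.05 s, during which the arm holds its last target. There are 200 camera calls.

## Working session

There is one attempt and no reset: what is moved stays moved. The work goes in short steps, Python scripts to look and compute and a tool call to move; the robot and the scene stay as the last step left them, time stands still between calls to the robot, and variables do not carry over. Pictures are saved under pics/ and viewed, at most 16 in all, crops included, and the job is handed in when it is done.

Besides the shell and the picture viewer there is one more tool, called by a JSON object that holds its "api" and its "payload". drive_tool: Moves the arm, as the interface text tells. Its arguments: {"type":"object","properties":{"deltas":{"type":"array","items":{"type":"object","properties":{"linear":{"type":"array","items":{"type":"number"}},"twist":{"type":"number"},"claw":{"type":"number"}}}},"squeeze":{"type":"number"}},"required":["deltas"]}

```bash
ls; mkdir -p pics; python3 - <<'E'
from rig import sensors, eyes
import cv2, numpy as np
for n in ("top","side"):
    im=eyes.get_image(n); cv2.imwrite(f"pics/{n}0.png",im[:,:,::-1])
    m=eyes.camera_model(n); print(n,m)
s=sensors.get_state(); print(s)
E
```

```text
pics
top {'intrinsics': array([[424.82112866,   0.        , 321.94025895],
       [  0.        , 424.82112866, 192.38093009],
       [  0.        ,   0.        ,   1.        ]]), 'dist': array([-0.11242847,  0.        ,  0.        ,  0.        ,  0.        ]), 'R': array([[-0.08432329, -0.99643633,  0.00205705],
       [-0.97348641,  0.08194028, -0.21356499],
       [ 0.21263536, -0.02001101, -0.97692669]]), 't': array([0.03339811, 0.57981832, 0.8829911 ])}
side {'intrinsics': array([[503.41145438,   0.        , 327.70839045],
       [  0.        , 503.41145438, 196.88701246],
       [  0.        ,   0.        ,   1.        ]]), 'dist': array([0.01940134, 0.        , 0.        , 0.        , 0.        ]), 'R': array([[-0.98220012, -0.18730397,  0.01414702],
       [-0.14733326,  0.72149794, -0.67656015],
       [ 0.11651535, -0.66660179, -0.73625147]]), 't': array([0.58605518, 0.13791048, 1.08580524])}
{'clock': 0.1, 'qpos': array([-1.36699761e+00,  2.76543824e-01,  1.50600836e+00, -2.43749647e-06,
        1.36071389e+00, -1.20999427e-01]), 'qd': array([ 0.00078108, -0.00107692, -0.00215333, -0.00111901,  0.00071802,
       -0.0005061 ]), 'effort': array([ 8.80904408e-04, -4.17699623e+01, -2.46405387e+01, -3.19446663e-04,
        5.80639797e-03,  1.30888665e-05]), 'position': array([ 0.1833938 , -0.54448736,  0.24151859]), 'ee_rot': array([-8.35945862e-04,  9.86841841e-01,  1.61686368e-01, -3.58204069e-05]), 'contact_force': array([-0.70098258,  0.77429123, -0.73731939]), 'moment': array([ 0.02939405, -0.02820407, -0.03076617]), 'gripper_force': 0.0, 'width': 0.08556081363956913}
```

View pics/top0.png

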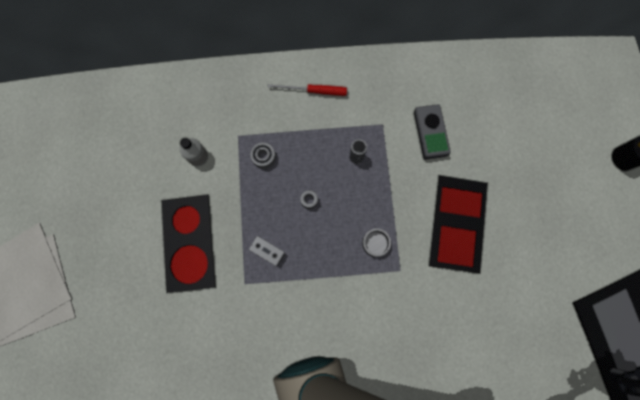

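View pics/side0.png

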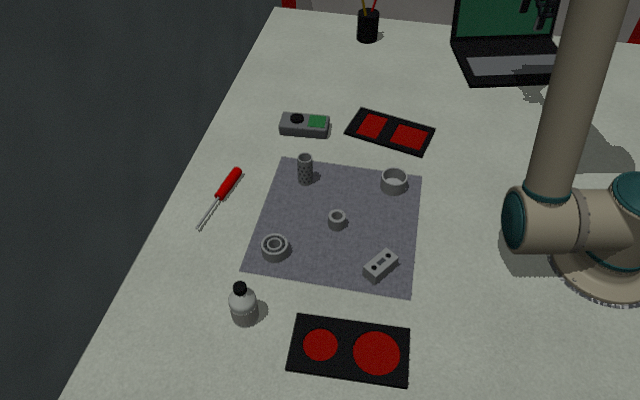

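The top view shows the bearing (263,154), strainer (359,150), collar (309,199), bowl (377,243) and block (267,250). The filter board is at left (188,243) and the drive board at right (459,224). The side view agrees.

```bash
cat > h.py <<'E'
import cv2, numpy as np
from rig import sensors, eyes
def ray(n,u,v,z):
    m=eyes.camera_model(n)
    p=cv2.undistortPoints(np.array([[[u,v]]],float),m["intrinsics"],m["dist"])[0,0]
    R=m["R"]; C=-R.T@m["t"]; d=R.T@np.array([p[0],p[1],1]); return C+d*(z-C[2])/d[2]
def red(n,im):
    hsv=cv2.cvtColor(im,cv2.COLOR_RGB2HSV)
    k=((hsv[...,1]>150)&(hsv[...,2]>60)&((hsv[...,0]<12)|(hsv[...,0]>168))).astype(np.uint8)
    cs=[c for c in cv2.findContours(k,0,cv2.CHAIN_APPROX_NONE)[0] if cv2.contourArea(c)>400]
    for c in cs:
        w=np.array([ray(n,*p,.009)[:2] for p in c[:,0].astype(float)])*1000
        M=cv2.minAreaRect(w.astype(np.float32)); print(n,"red",np.round(M[0],1),np.round(M[1],1),round(M[2],1),"px",c.mean((0,1)).round())
E
python3 - <<'E'
from h import *
for n in("top","side"): red(n,cv2.imread(f"pics/{n}0.png")[:,:,::-1].copy())
t=cv2.imread("pics/top0.png");s=cv2.imread("pics/side0.png")
def crop(i,u,v,r=24): return cv2.resize(i[v-r:v+r,u-r:u+r],(240,240),interpolation=cv2.INTER_CUBIC)
a=[(263,154),(359,150),(377,243)];b=[(309,199),(267,250)]
# 3x2 of the top
g=[crop(t,*p) for p in a+b]+[crop(s,305,169)]
cv2.imwrite("pics/c1.png",np.vstack([np.hstack(g[:3]),np.hstack(g[3:])]))
E
```

```text
top red [450.1 302.8] [85.2 87. ] 86.1 px [189. 264.]
top red [ 439.3 -317.5] [83.4 84. ] 75.9 px [456. 246.]
top red [554.1 307.3] [62.5 64.5] 88.5 px [186. 220.]
top red [ 541.7 -342.8] [97.3 59.1] 76.2 px [461. 202.]
side red [448.2 304.2] [85.5 83.5] 11.2 px [376. 353.]
side red [552.4 309.5] [63.5 61.5] 11.2 px [319. 344.]
side red [ 438.  -317.1] [80.2 83.4] 76.3 px [409. 137.]
side red [ 541.1 -342.5] [94.1 58.5] 76.3 px [371. 126.]
```

View pics/c1.png

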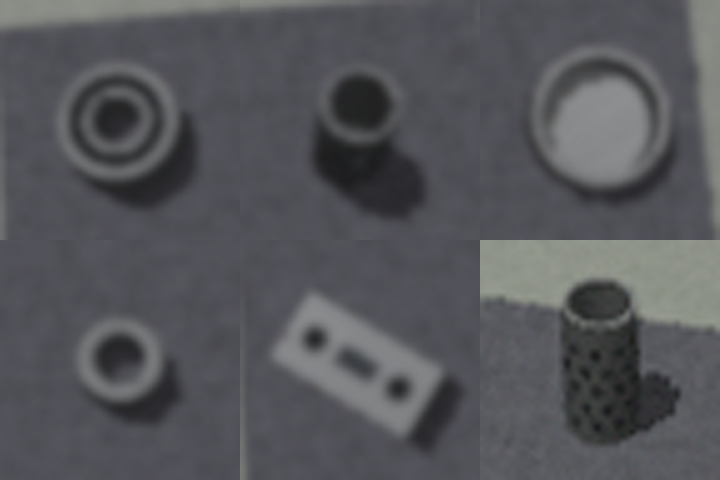

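The crops show clear top rims: bearing (262.8,154.4), strainer (359,146.6), bowl (377,242.4), collar (308.9,199.3), block top centre (266.6,250.8), in top-view pixels.

```bash
python3 - <<'E'
from h import *
t=cv2.imread("pics/top0.png"); big=cv2.resize(t,None,fx=4,fy=4,interpolation=cv2.INTER_CUBIC)
g=cv2.cvtColor(big,cv2.COLOR_BGR2GRAY)
P=dict(bearing=(262.8,154.4,.032),strainer=(359,146.6,.08),bowl=(377,242.4,.04),collar=(308.9,199.3,.034),block=(266.6,250.8,.034))
for n,(u,v,z) in P.items():
    r=88;U,V=int(4*u),int(4*v); c=g[V-r:V+r,U-r:U+r]
    bg=np.median(g[V-r:V+r,U-r:U+r]); k=(c>bg+18).astype(np.uint8)
    k[:, :]=k*(cv2.circle(np.zeros_like(k),(r,r),80,1,-1))
    m=max(cv2.findContours(k,0,1)[0],key=cv2.contourArea)
    w=np.array([ray("top",(p[0]+U-r+.5)/4-.5,(p[1]+V-r+.5)/4-.5,z)[:2] for p in cv2.convexHull(m)[:,0]])*1000
    R=cv2.minAreaRect(w.astype(np.float32)); 
    print(n,"hand",(ray("top",u,v,z)[:2]*1000).round(1),"auto",np.round(R[0],1),np.round(R[1],1),round(R[2],1), cv2.minEnclosingCircle(w.astype(np.float32)))
E
```

```text
bearing hand [690.  114.8] auto [692.9 117.2] [55.1 54.2] 85.1 ((693.3627319335938, 117.3700180053711), 28.505386352539062)
strainer hand [ 674.5 -106.8] auto [ 723.2 -111.1] [0. 0.] 0.0 ((723.20068359375, -111.087158203125), 9.999999747378752e-05)
bowl hand [ 461.4 -128.7] auto [ 455.1 -126.5] [46.8 49.7] 20.9 ((456.30572509765625, -125.14313507080078), 26.886960983276367)
collar hand [573.2  15. ] auto [576.2  16.2] [37.6 36.8] 59.2 ((576.8937377929688, 16.355701446533203), 19.57134246826172)
block hand [463.9 118.5] auto [465.8 120.5] [71.8 37. ] 55.0 ((466.2279052734375, 120.13058471679688), 38.56527328491211)
```

{"api": "drive_tool", "payload": {"deltas": [{"linear": [40,60,0],"twist": 0,"claw": 1},{"linear": [120,180,0],"twist": 0,"claw": 1},{"linear": [279,416,0],"twist": 0,"claw": 1},{"linear": [279,416,-60],"twist": 0,"claw": 1},{"linear": [279,416,-100],"twist": 0,"claw": 1},{"linear": [279,416,-140],"twist": 0,"claw": 1},{"linear": [279,416,-140],"twist": 0,"claw": 1},{"linear": [279,416,-140],"twist": 0,"claw": 1},{"linear": [279,416,-140],"twist": 0,"claw": 1},{"linear": [279,416,-140],"twist": 0,"claw": 1},{"linear": [279,416,-140],"twist": 0,"claw": 1},{"linear": [279,416,-140],"twist": 0,"claw": 1}], "squeeze": 40}}

```text
clock: 1.1
position: [0.4489, -0.1481, 0.112]
ee_rot: [0.0, 0.987, 0.162, -0.0]
contact_force: [0.6, -0.5, 0.1]
width: 0.0856
gripper_force: 0.0
```

{"api": "drive_tool", "payload": {"deltas": [{"linear": [0,0,0],"twist": 0,"claw": 1},{"linear": [0,0,0],"twist": 0,"claw": 1},{"linear": [0,0,0],"twist": 0,"claw": 1}]}}

```text
clock: 1.35
position: [0.4483, -0.15, 0.1126]
ee_rot: [0.0, 0.987, 0.162, -0.0]
contact_force: [-0.3, 0.8, 0.4]
width: 0.0854
gripper_force: 0.0
```

```bash
python3 - <<'E'
from h import *
s=sensors.get_state(); print(s["position"],s["qpos"])
im=eyes.get_image("side"); cv2.imwrite("pics/s1.png",cv2.resize(im[100:260,260:520,::-1],(780,480)))
E
```

```text
[ 0.44828519 -0.14996276  0.11264315] [-4.69629215e-01  2.39849823e-01  1.91419672e+00 -8.57859209e-04
  9.88080075e-01  7.75563559e-01]
```

View pics/s1.png

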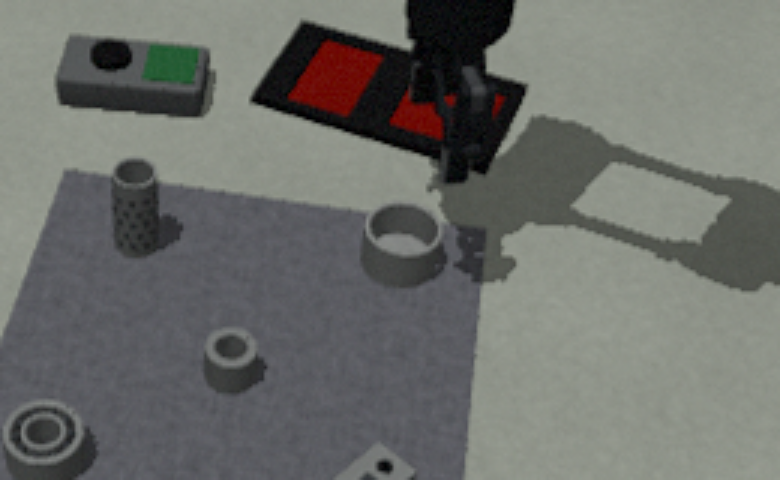

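The side view shows the gripper short of the bowl. Rim centres in side-view pixels are bowl (394,177), strainer (305,158), collar (336.7,215.3) and bearing (274.3,243.3). I'll cross-check those against the top view.

```bash
python3 - <<'E'
from h import *
for n,u,v,z in [("bowl",394,177,.04),("strainer",304.8,157.6,.08),("collar",336.7,215.3,.034),("bearing",274.3,243.3,.032)]:
    print(n,(ray("side",u,v,z)*1000).round(1))
E
```

```text
bowl [ 461.1 -124.8   40. ]
strainer [ 672.5 -106.    80. ]
collar [574.   14.6  34. ]
bearing [690.1 115.9  32. ]
```

{"api": "drive_tool", "payload": {"deltas": [{"linear": [13,23,0],"twist": 0,"claw": 1},{"linear": [13,23,0],"twist": 0,"claw": 1},{"linear": [13,23,-30],"twist": 0,"claw": 1},{"linear": [13,23,-60],"twist": 0,"claw": 1},{"linear": [13,23,-80],"twist": 0,"claw": 1},{"linear": [13,23,-91],"twist": 0,"claw": 1},{"linear": [13,23,-91],"twist": 0,"claw": 1},{"linear": [13,23,-91],"twist": 0,"claw": 1}]}}

```text
clock: 2.07
position: [0.4611, -0.1283, 0.0219]
ee_rot: [0.0, 0.987, 0.161, -0.0]
contact_force: [0.2, -0.6, -0.1]
width: 0.0852
gripper_force: 0.0
```

```bash
python3 - <<'E'
from h import *
s=sensors.get_state(); print(s["position"])
im=eyes.get_image("side"); a=im[120:220,330:460,::-1]
im=eyes.get_image("top"); b=im[190:290,310:440,::-1]
cv2.imwrite("pics/s2.png",cv2.resize(np.hstack([a,b]),(780,300)))
E
```

```text
[ 0.46105814 -0.12825598  0.02191406]
```

View pics/s2.png

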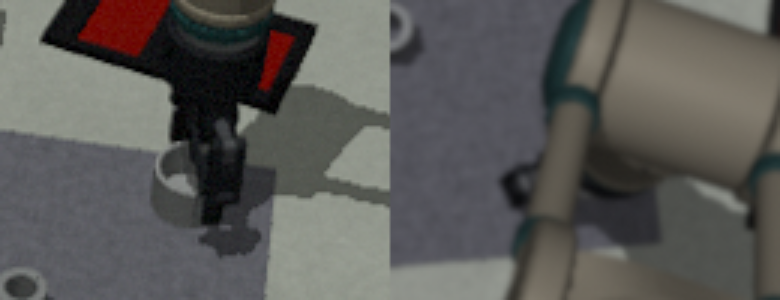

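The side view shows the near finger beside the bowl's wall at crop (220,180), which fits a closing line at 108°. Closing now.

{"api": "drive_tool", "payload": {"deltas": [{"linear": [0,0,0],"twist": 0,"claw": 0},{"linear": [0,0,0],"twist": 0,"claw": 0},{"linear": [0,0,0],"twist": 0,"claw": 0},{"linear": [0,0,0],"twist": 0,"claw": 0},{"linear": [0,0,0],"twist": 0,"claw": 0},{"linear": [0,0,0],"twist": 0,"claw": 0},{"linear": [0,0,0],"twist": 0,"claw": 0},{"linear": [0,0,0],"twist": 0,"claw": 0}], "squeeze": 40}}

```text
clock: 2.83
position: [0.4622, -0.1275, 0.0233]
ee_rot: [0.001, 0.987, 0.162, 0.001]
contact_force: [-2.1, -1.6, 6.9]
width: 0.061
gripper_force: 42.3
```

{"api": "drive_tool", "payload": {"deltas": [{"linear": [0,0,20],"twist": 0,"claw": 0},{"linear": [0,0,50],"twist": 0,"claw": 0},{"linear": [0,0,80],"twist": 0,"claw": 0},{"linear": [0,0,80],"twist": 0,"claw": 0},{"linear": [0,0,80],"twist": 0,"claw": 0}]}}

```text
clock: 3.25
position: [0.4626, -0.1273, 0.1036]
ee_rot: [0.001, 0.987, 0.162, 0.002]
contact_force: [0.1, -0.6, -1.2]
width: 0.0609
gripper_force: 44.9
```

```bash
python3 - <<'E'
from h import *
s=sensors.get_state(); print(s["position"],s["width"],s["contact_force"])
im=eyes.get_image("side"); a=im[90:220,320:460,::-1]
cv2.imwrite("pics/s3.png",cv2.resize(a,(420,390)))
E
```

```text
[ 0.46264049 -0.12732441  0.10361236] 0.06091827151258648 [ 0.05209252 -0.56257886 -1.15625537]
```

View pics/s3.png

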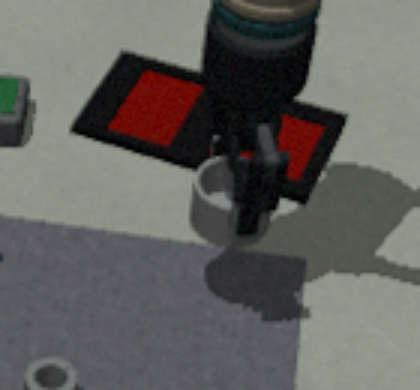

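The bowl is held level, with its rim at about (396,151) in the side view. Carrying it to the large well.

{"api": "drive_tool", "payload": {"deltas": [{"linear": [0,20,0],"twist": 0,"claw": 0},{"linear": [-3,50,0],"twist": 0,"claw": 0},{"linear": [-5,90,0],"twist": 0,"claw": 0},{"linear": [-7,130,0],"twist": 0,"claw": 0},{"linear": [-8,170,0],"twist": 0,"claw": 0},{"linear": [-9,210,0],"twist": 0,"claw": 0},{"linear": [-10,250,0],"twist": 0,"claw": 0},{"linear": [-11,290,0],"twist": 0,"claw": 0},{"linear": [-12,330,0],"twist": 0,"claw": 0},{"linear": [-13,370,0],"twist": 0,"claw": 0},{"linear": [-14,400,0],"twist": 0,"claw": 0},{"linear": [-14,430,0],"twist": 0,"claw": 0}]}}

```text
clock: 4.3
position: [0.4453, 0.3045, 0.0997]
ee_rot: [0.001, 0.987, 0.162, -0.002]
contact_force: [0.6, -0.4, -2.3]
width: 0.0606
gripper_force: 44.9
```

{"api": "drive_tool", "payload": {"deltas": [{"linear": [0,0,0],"twist": 0,"claw": 0},{"linear": [0,0,0],"twist": 0,"claw": 0},{"linear": [0,0,0],"twist": 0,"claw": 0}]}}

```text
clock: 4.55
position: [0.446, 0.3022, 0.1001]
ee_rot: [0.001, 0.987, 0.162, -0.002]
contact_force: [0.4, -0.3, -2.1]
width: 0.0612
gripper_force: 45.0
```

```bash
python3 - <<'E'
from h import *
s=sensors.get_state(); print(s["position"],s["width"],s["contact_force"])
im=eyes.get_image("side"); a=im[240:400,270:470,::-1]
cv2.imwrite("pics/s4.png",cv2.resize(a,(600,480)))
E
```

```text
[0.44600844 0.30224884 0.10010618] 0.06115325904673191 [ 0.38121767 -0.34856493 -2.14386574]
```

View pics/s4.png

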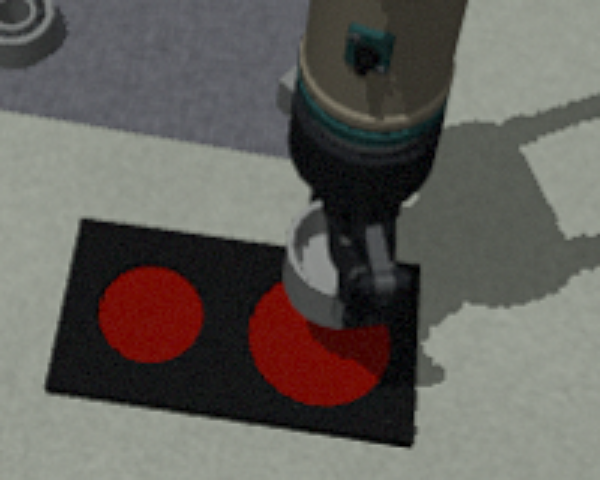

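```bash
python3 - <<'E'
from h import *
print(ray("side",365,325,.118), ray("side",320+193/3,90+185/3,.12))
E
```

```text
[0.47484588 0.31407946 0.118     ] [ 0.49133185 -0.11945623  0.12      ]
```

The bowl is centred near (445,306) at the TCP, right of and above the large well (crop 320,335). Lowering with a small correction.

{"api": "drive_tool", "payload": {"deltas": [{"linear": [4,0,0],"twist": 0,"claw": 0},{"linear": [4,0,-25],"twist": 0,"claw": 0},{"linear": [4,0,-50],"twist": 0,"claw": 0},{"linear": [4,0,-65],"twist": 0,"claw": 0},{"linear": [4,0,-69],"twist": 0,"claw": 0},{"linear": [4,0,-71],"twist": 0,"claw": 0},{"linear": [4,0,-72],"twist": 0,"claw": 0},{"linear": [4,0,-73],"twist": 0,"claw": 0},{"linear": [4,0,-73],"twist": 0,"claw": 0}]}}

```text
clock: 5.35
position: [0.4523, 0.3033, 0.0297]
ee_rot: [-0.0, 0.987, 0.162, 0.001]
contact_force: [0.3, 0.1, -1.3]
width: 0.0608
gripper_force: 45.0
```

{"api": "drive_tool", "payload": {"deltas": [{"linear": [-2,0,-1],"twist": 0,"claw": 0},{"linear": [-2,0,-2],"twist": 0,"claw": 0},{"linear": [-2,0,-3],"twist": 0,"claw": 0},{"linear": [-2,0,-3],"twist": 0,"claw": 0}]}}

```text
clock: 5.68
position: [0.4494, 0.3032, 0.0264]
ee_rot: [-0.0, 0.987, 0.162, 0.0]
contact_force: [-1.3, 0.0, 2.2]
width: 0.0611
gripper_force: 45.4
```

Contact on the well floor. Releasing and lifting.

{"api": "drive_tool", "payload": {"deltas": [{"linear": [0,0,0],"twist": 0,"claw": 1},{"linear": [0,0,0],"twist": 0,"claw": 1},{"linear": [0,0,0],"twist": 0,"claw": 1},{"linear": [0,0,0],"twist": 0,"claw": 1},{"linear": [0,0,0],"twist": 0,"claw": 1},{"linear": [0,0,20],"twist": 0,"claw": 1},{"linear": [0,0,50],"twist": 0,"claw": 1},{"linear": [0,0,90],"twist": 0,"claw": 1},{"linear": [0,0,120],"twist": 0,"claw": 1},{"linear": [0,0,120],"twist": 0,"claw": 1}]}}

```text
clock: 6.52
position: [0.4533, 0.3051, 0.1522]
ee_rot: [-0.002, 0.987, 0.162, 0.006]
contact_force: [1.4, -0.2, -0.4]
width: 0.0854
gripper_force: 0.0
```

{"api": "drive_tool", "payload": {"deltas": [{"linear": [10,-20,0],"twist": 0,"claw": 1},{"linear": [29,-54,0],"twist": 0,"claw": 1},{"linear": [48,-89,0],"twist": 0,"claw": 1},{"linear": [67,-124,0],"twist": 0,"claw": 1},{"linear": [86,-160,0],"twist": 0,"claw": 1},{"linear": [105,-195,0],"twist": 0,"claw": 1},{"linear": [124,-230,0],"twist": 0,"claw": 1},{"linear": [143,-266,0],"twist": 0,"claw": 1},{"linear": [162,-301,0],"twist": 0,"claw": 1},{"linear": [181,-336,0],"twist": 0,"claw": 1},{"linear": [200,-372,0],"twist": 0,"claw": 1},{"linear": [219,-405,0],"twist": 0,"claw": 1}]}}

```text
clock: 7.52
position: [0.6688, -0.1043, 0.1451]
ee_rot: [0.0, 0.987, 0.161, -0.0]
contact_force: [0.8, -0.3, 0.5]
width: 0.0853
gripper_force: 0.0
```

{"api": "drive_tool", "payload": {"deltas": [{"linear": [0,0,0],"twist": 0,"claw": 1},{"linear": [0,0,0],"twist": 0,"claw": 1}]}}

```text
clock: 7.68
position: [0.6689, -0.1042, 0.1444]
ee_rot: [-0.0, 0.987, 0.16, -0.001]
contact_force: [0.2, 0.1, 1.6]
width: 0.0854
gripper_force: 0.0
```

```bash
python3 - <<'E'
from h import *
s=sensors.get_state(); print(s["position"],s["width"])
a=eyes.get_image("side")[280:400,270:430,::-1]
b=eyes.get_image("top")[190:310,120:280,::-1]
cv2.imwrite("pics/s5.png",cv2.resize(np.hstack([a,b]),(800,300)))
E
```

```text
[ 0.66886426 -0.10416141  0.14443896] 0.08540691922692634
```

View pics/s5.png

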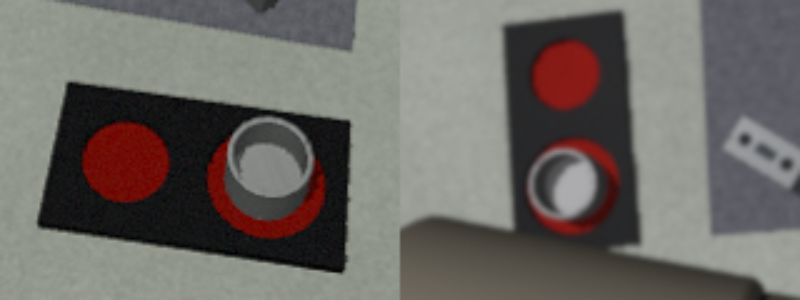

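The bowl stands in the large well, with its rim centre at side px (378,342.6) and top px (185,263). The block is unmoved.

```bash
python3 - <<'E'
from h import *
print(ray("side",378.2,342.6,.043), ray("top",185.2,263.2,.043))
E
```

```text
[0.4473707  0.30273147 0.043     ] [0.44967519 0.30080659 0.043     ]
```

{"api": "drive_tool", "payload": {"deltas": [{"linear": [5,-2,0],"twist": 0,"claw": 1},{"linear": [5,-2,-25],"twist": 0,"claw": 1},{"linear": [5,-2,-50],"twist": 0,"claw": 1},{"linear": [5,-2,-75],"twist": 0,"claw": 1},{"linear": [5,-2,-85],"twist": 0,"claw": 1},{"linear": [5,-2,-85],"twist": 0,"claw": 1},{"linear": [5,-2,-85],"twist": 0,"claw": 1}]}}

```text
clock: 8.37
position: [0.6735, -0.1031, 0.061]
ee_rot: [-0.0, 0.987, 0.162, -0.0]
contact_force: [-0.0, 0.4, 0.2]
width: 0.0853
gripper_force: 0.0
```

{"api": "drive_tool", "payload": {"deltas": [{"linear": [0,-3,-5],"twist": 0,"claw": 1},{"linear": [0,-3,-5],"twist": 0,"claw": 0},{"linear": [0,-3,-5],"twist": 0,"claw": 0},{"linear": [0,-3,-5],"twist": 0,"claw": 0},{"linear": [0,-3,-5],"twist": 0,"claw": 0},{"linear": [0,-3,-5],"twist": 0,"claw": 0},{"linear": [0,-3,-5],"twist": 0,"claw": 0},{"linear": [0,-3,-5],"twist": 0,"claw": 0},{"linear": [0,-3,-5],"twist": 0,"claw": 0},{"linear": [0,-3,-5],"twist": 0,"claw": 0},{"linear": [0,-3,-5],"twist": 0,"claw": 0}], "squeeze": 40}}

```text
clock: 9.28
position: [0.6738, -0.107, 0.0566]
ee_rot: [0.0, 0.987, 0.162, 0.001]
contact_force: [-1.6, 1.1, 5.3]
width: 0.0351
gripper_force: 40.1
```

{"api": "drive_tool", "payload": {"deltas": [{"linear": [0,0,15],"twist": 0,"claw": 0},{"linear": [0,0,40],"twist": 0,"claw": 0},{"linear": [0,0,70],"twist": 0,"claw": 0},{"linear": [0,0,100],"twist": 0,"claw": 0},{"linear": [0,0,110],"twist": 0,"claw": 0},{"linear": [0,0,110],"twist": 0,"claw": 0}]}}

```text
clock: 9.78
position: [0.6752, -0.1073, 0.1686]
ee_rot: [0.001, 0.987, 0.162, 0.003]
contact_force: [0.1, -0.1, -0.8]
width: 0.0359
gripper_force: 40.2
```

{"api": "drive_tool", "payload": {"deltas": [{"linear": [-10,18,0],"twist": 0,"claw": 0},{"linear": [-28,52,0],"twist": 0,"claw": 0},{"linear": [-47,87,0],"twist": 0,"claw": 0},{"linear": [-66,122,0],"twist": 0,"claw": 0},{"linear": [-85,157,0],"twist": 0,"claw": 0},{"linear": [-104,192,0],"twist": 0,"claw": 0},{"linear": [-123,227,0],"twist": 0,"claw": 0},{"linear": [-142,262,0],"twist": 0,"claw": 0},{"linear": [-161,297,0],"twist": 0,"claw": 0},{"linear": [-180,332,0],"twist": 0,"claw": 0},{"linear": [-200,367,0],"twist": 0,"claw": 0},{"linear": [-215,392,0],"twist": 0,"claw": 0}]}}

```text
clock: 10.78
position: [0.455, 0.2869, 0.1632]
ee_rot: [0.0, 0.987, 0.162, -0.003]
contact_force: [-0.1, -0.8, -1.2]
width: 0.0358
gripper_force: 40.4
```

{"api": "drive_tool", "payload": {"deltas": [{"linear": [-5,8,0],"twist": 0,"claw": 0},{"linear": [-10,17,0],"twist": 0,"claw": 0},{"linear": [-10,17,0],"twist": 0,"claw": 0},{"linear": [-10,17,0],"twist": 0,"claw": 0},{"linear": [-10,17,0],"twist": 0,"claw": 0}]}}

```text
clock: 11.2
position: [0.4491, 0.3009, 0.1652]
ee_rot: [0.001, 0.987, 0.161, -0.0]
contact_force: [-0.2, 0.6, -0.8]
width: 0.0354
gripper_force: 40.4
```

```bash
python3 - <<'E'
from h import *
s=sensors.get_state(); print(s["position"],s["width"])
a=eyes.get_image("side")[220:400,270:470,::-1]
cv2.imwrite("pics/s6.png",cv2.resize(a,(600,540)))
E
```

```text
[0.44910633 0.30094093 0.16522367] 0.03542319425468871
```

View pics/s6.png

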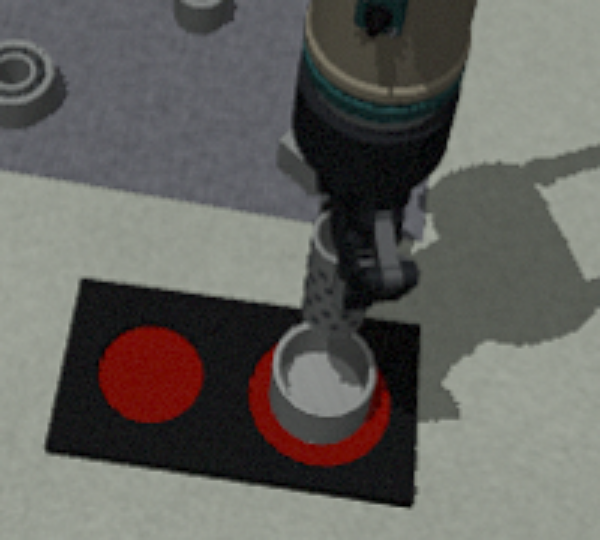

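The strainer hangs above the bowl, with its bottom at crop (333,~318), side px about (381,326). The bowl rim is at crop (324,365).

```bash
python3 - <<'E'
from h import *
m=eyes.camera_model("side")
def pr(X): 
    p=cv2.projectPoints(np.array([X],float),cv2.Rodrigues(m["R"])[0],m["t"],m["intrinsics"],m["dist"])[0][0,0]; return ((p-[270,220])*3).round(0)
c=np.array([.4491,.3009,0]); d=np.array([.98,.19,0])*.018
for z in (.1086,.1886): print(z,pr(c+[0,0,z]),pr(c+d+[0,0,z]),pr(c-d+[0,0,z]))
print(pr([.4475,.3025,.043]))
E
```

```text
0.1086 [332. 310.] [300. 310.] [364. 311.]
0.1886 [346. 236.] [312. 236.] [380. 236.]
[324. 367.]
```

{"api": "drive_tool", "payload": {"deltas": [{"linear": [0,1,-15],"twist": 0,"claw": 0},{"linear": [0,1,-35],"twist": 0,"claw": 0},{"linear": [0,1,-50],"twist": 0,"claw": 0},{"linear": [0,1,-60],"twist": 0,"claw": 0},{"linear": [0,1,-70],"twist": 0,"claw": 0},{"linear": [0,1,-80],"twist": 0,"claw": 0},{"linear": [0,1,-88],"twist": 0,"claw": 0},{"linear": [0,1,-92],"twist": 0,"claw": 0},{"linear": [0,1,-95],"twist": 0,"claw": 0},{"linear": [0,1,-97],"twist": 0,"claw": 0},{"linear": [0,1,-98],"twist": 0,"claw": 0},{"linear": [0,1,-98],"twist": 0,"claw": 0}]}}

```text
clock: 12.25
position: [0.4486, 0.3033, 0.068]
ee_rot: [-0.0, 0.987, 0.162, 0.0]
contact_force: [-1.4, -0.7, -1.3]
width: 0.0355
gripper_force: 40.4
```

{"api": "drive_tool", "payload": {"deltas": [{"linear": [0,-1,-1],"twist": 0,"claw": 0},{"linear": [0,-1,-2],"twist": 0,"claw": 0},{"linear": [0,-1,-3],"twist": 0,"claw": 0},{"linear": [0,-1,-3],"twist": 0,"claw": 0}]}}

```text
clock: 12.58
position: [0.4484, 0.3021, 0.0647]
ee_rot: [0.0, 0.987, 0.162, -0.0]
contact_force: [-0.6, 0.5, -1.0]
width: 0.0353
gripper_force: 40.4
```

{"api": "drive_tool", "payload": {"deltas": [{"linear": [0,0,-1],"twist": 0,"claw": 0},{"linear": [0,0,-1.5],"twist": 0,"claw": 0},{"linear": [0,0,-1.5],"twist": 0,"claw": 0}]}}

```text
clock: 12.83
position: [0.4486, 0.3022, 0.0646]
ee_rot: [-0.0, 0.987, 0.162, 0.0]
contact_force: [-1.9, -0.4, 6.8]
width: 0.0356
gripper_force: 40.9
```

Contact. Releasing slowly and lifting.

{"api": "drive_tool", "payload": {"deltas": [{"linear": [0,0,0],"twist": 0,"claw": 0.5},{"linear": [0,0,0],"twist": 0,"claw": 0.7},{"linear": [0,0,0],"twist": 0,"claw": 1},{"linear": [0,0,0],"twist": 0,"claw": 1},{"linear": [0,0,0],"twist": 0,"claw": 1},{"linear": [0,0,0],"twist": 0,"claw": 1},{"linear": [0,0,15],"twist": 0,"claw": 1},{"linear": [0,0,40],"twist": 0,"claw": 1},{"linear": [0,0,75],"twist": 0,"claw": 1},{"linear": [0,0,100],"twist": 0,"claw": 1},{"linear": [0,0,100],"twist": 0,"claw": 1}]}}

```text
clock: 13.75
position: [0.4517, 0.3038, 0.1687]
ee_rot: [-0.002, 0.987, 0.162, 0.005]
contact_force: [1.0, 0.8, 0.2]
width: 0.0855
gripper_force: 0.0
```

{"api": "drive_tool", "payload": {"deltas": [{"linear": [8,-20,0],"twist": 0,"claw": 1},{"linear": [22,-52,0],"twist": 0,"claw": 1},{"linear": [37,-87,0],"twist": 0,"claw": 1},{"linear": [52,-122,0],"twist": 0,"claw": 1},{"linear": [67,-157,0],"twist": 0,"claw": 1},{"linear": [82,-192,0],"twist": 0,"claw": 1},{"linear": [97,-227,0],"twist": 0,"claw": 1},{"linear": [112,-262,0],"twist": 0,"claw": 1},{"linear": [123,-288,0],"twist": 0,"claw": 1},{"linear": [123,-288,-30],"twist": 0,"claw": 1},{"linear": [123,-288,-60],"twist": 0,"claw": 1},{"linear": [123,-288,-60],"twist": 0,"claw": 1}]}}

```text
clock: 14.75
position: [0.567, 0.0136, 0.0976]
ee_rot: [-0.002, 0.987, 0.161, -0.006]
contact_force: [-1.5, 0.7, -0.3]
width: 0.0853
gripper_force: 0.0
```

```bash
python3 - <<'E'
from h import *
s=sensors.get_state(); print(s["position"],s["width"])
a=eyes.get_image("side")[180:400,230:450,::-1]
cv2.imwrite("pics/s7.png",cv2.resize(a,(600,600)))
E
```

```text
[0.56702666 0.01359277 0.09762131] 0.08533171029832959
```

View pics/s7.png

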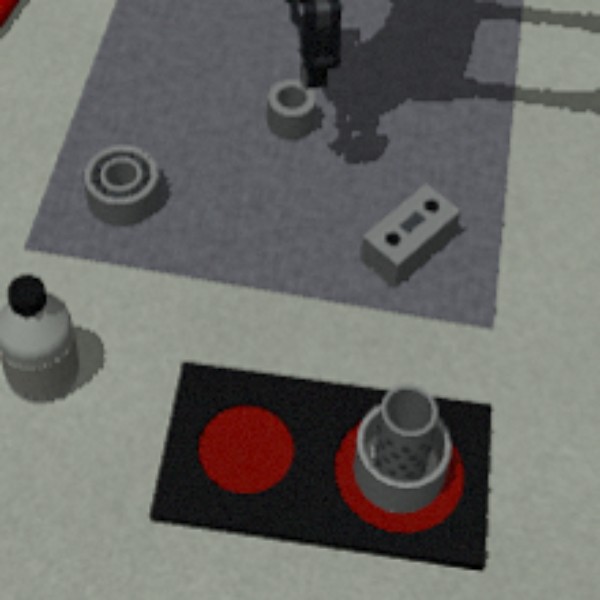

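The strainer stands upright in the bowl, with its rim at crop (410,410). The gripper is just short of the collar (292,100). Descending.

{"api": "drive_tool", "payload": {"deltas": [{"linear": [8,2,0],"twist": 0,"claw": 1},{"linear": [8,2,-25],"twist": 0,"claw": 1},{"linear": [8,2,-50],"twist": 0,"claw": 1},{"linear": [8,2,-68],"twist": 0,"claw": 1},{"linear": [8,2,-74],"twist": 0,"claw": 1},{"linear": [8,2,-74],"twist": 0,"claw": 1},{"linear": [8,2,-74],"twist": 0,"claw": 1}]}}

```text
clock: 15.38
position: [0.5811, 0.0164, 0.0308]
ee_rot: [0.0, 0.987, 0.162, 0.001]
contact_force: [0.0, 0.1, 0.2]
width: 0.0857
gripper_force: 0.0
```

```bash
python3 - <<'E'
from h import *
q=[(429,184),(459,213),(394,256),(364,236)]
w=np.array([ray("side",230+x/2.727,180+y/2.727,.034)[:2] for x,y in q])*1000
print(w.round(1),w.mean(0)); R=cv2.minAreaRect(w.astype(np.float32));print(R)
E
```

```text
[[454.   81. ]
 [428.7 103.7]
 [472.3 152.1]
 [496.5 138.8]] [462.88478149 118.89773016]
((465.26849365234375, 118.88935852050781), (71.3950424194336, 34.02413558959961), 48.01472091674805)
```

{"api": "drive_tool", "payload": {"deltas": [{"linear": [-6,-1,-4],"twist": 0,"claw": 1},{"linear": [-6,-1,-8],"twist": 0,"claw": 1},{"linear": [-6,-1,-8],"twist": 0,"claw": 1},{"linear": [-6,-1,-8],"twist": 0,"claw": 0},{"linear": [-6,-1,-8],"twist": 0,"claw": 0},{"linear": [-6,-1,-8],"twist": 0,"claw": 0},{"linear": [-6,-1,-8],"twist": 0,"claw": 0},{"linear": [-6,-1,-8],"twist": 0,"claw": 0},{"linear": [-6,-1,-8],"twist": 0,"claw": 0},{"linear": [-6,-1,-8],"twist": 0,"claw": 0},{"linear": [-6,-1,-8],"twist": 0,"claw": 0},{"linear": [-6,-1,-8],"twist": 0,"claw": 0}]}}

```text
clock: 16.38
position: [0.5738, 0.0151, 0.0217]
ee_rot: [0.0, 0.987, 0.162, 0.0]
contact_force: [-0.4, 0.7, 5.3]
width: 0.0383
gripper_force: 40.8
```

{"api": "drive_tool", "payload": {"deltas": [{"linear": [0,0,15],"twist": 0,"claw": 0},{"linear": [0,0,45],"twist": 0,"claw": 0},{"linear": [0,0,75],"twist": 0,"claw": 0},{"linear": [0,0,75],"twist": 0,"claw": 0},{"linear": [0,0,75],"twist": 0,"claw": 0}]}}

```text
clock: 16.8
position: [0.5744, 0.015, 0.0975]
ee_rot: [0.0, 0.987, 0.162, 0.002]
contact_force: [-1.1, -0.1, -2.0]
width: 0.0381
gripper_force: 40.7
```

```bash
python3 - <<'E'
from h import *
s=sensors.get_state(); print(s["position"],s["width"])
a=eyes.get_image("side")[150:250,280:400,::-1]
cv2.imwrite("pics/s8.png",cv2.resize(a,(600,500)))
E
```

```text
[0.57442731 0.01503093 0.09745288] 0.03805886186326742
```

View pics/s8.png

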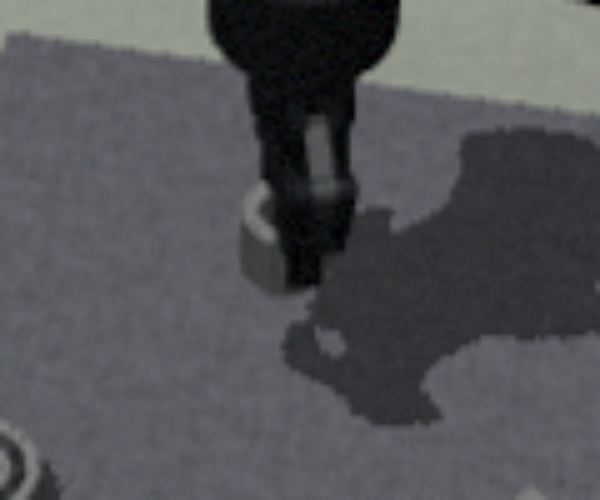

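The collar is held, with its left rim edge at side px (328,192). The shadow shows it level.

```bash
python3 - <<'E'
from h import *
print(ray("side",328.2,192.4,.110))
E
```

```text
[0.59337802 0.0200726  0.11      ]
```

{"api": "drive_tool", "payload": {"deltas": [{"linear": [0,15,0],"twist": 0,"claw": 0},{"linear": [-3,45,0],"twist": 0,"claw": 0},{"linear": [-6,80,0],"twist": 0,"claw": 0},{"linear": [-9,115,0],"twist": 0,"claw": 0},{"linear": [-12,150,0],"twist": 0,"claw": 0},{"linear": [-15,185,0],"twist": 0,"claw": 0},{"linear": [-18,220,0],"twist": 0,"claw": 0},{"linear": [-20,255,0],"twist": 0,"claw": 0},{"linear": [-21,280,0],"twist": 0,"claw": 0},{"linear": [-21,293,0],"twist": 0,"claw": 0},{"linear": [-21,293,0],"twist": 0,"claw": 0},{"linear": [-21,293,0],"twist": 0,"claw": 0}]}}

```text
clock: 17.85
position: [0.5514, 0.3075, 0.0945]
ee_rot: [0.001, 0.987, 0.162, -0.002]
contact_force: [-0.1, -0.1, -1.7]
width: 0.0384
gripper_force: 40.7
```

{"api": "drive_tool", "payload": {"deltas": [{"linear": [2,1,-15],"twist": 0,"claw": 0},{"linear": [2,1,-40],"twist": 0,"claw": 0},{"linear": [2,1,-60],"twist": 0,"claw": 0},{"linear": [2,1,-65],"twist": 0,"claw": 0},{"linear": [2,1,-67],"twist": 0,"claw": 0},{"linear": [2,1,-68],"twist": 0,"claw": 0},{"linear": [2,1,-68],"twist": 0,"claw": 0},{"linear": [2,1,-68],"twist": 0,"claw": 0}]}}

```text
clock: 18.52
position: [0.5555, 0.3091, 0.0296]
ee_rot: [-0.0, 0.987, 0.161, 0.001]
contact_force: [0.2, 0.1, -1.8]
width: 0.0386
gripper_force: 40.7
```

{"api": "drive_tool", "payload": {"deltas": [{"linear": [-2,0,-2],"twist": 0,"claw": 0},{"linear": [-2,0,-4],"twist": 0,"claw": 0},{"linear": [-2,0,-5],"twist": 0,"claw": 0},{"linear": [-2,0,-5],"twist": 0,"claw": 0},{"linear": [-2,0,-6],"twist": 0,"claw": 0},{"linear": [-2,0,-6],"twist": 0,"claw": 0}]}}

```text
clock: 19.02
position: [0.5525, 0.3093, 0.0248]
ee_rot: [-0.0, 0.987, 0.162, 0.001]
contact_force: [-3.2, -1.8, 10.8]
width: 0.0384
gripper_force: 41.9
```

{"api": "drive_tool", "payload": {"deltas": [{"linear": [0,0,0],"twist": 0,"claw": 0.6},{"linear": [0,0,0],"twist": 0,"claw": 1},{"linear": [0,0,0],"twist": 0,"claw": 1},{"linear": [0,0,0],"twist": 0,"claw": 1},{"linear": [0,0,0],"twist": 0,"claw": 1},{"linear": [0,0,0],"twist": 0,"claw": 1},{"linear": [0,0,20],"twist": 0,"claw": 1},{"linear": [0,0,55],"twist": 0,"claw": 1},{"linear": [0,0,90],"twist": 0,"claw": 1},{"linear": [0,0,125],"twist": 0,"claw": 1},{"linear": [0,0,145],"twist": 0,"claw": 1},{"linear": [0,0,145],"twist": 0,"claw": 1}]}}

```text
clock: 20.02
position: [0.5555, 0.3104, 0.1731]
ee_rot: [-0.001, 0.987, 0.162, 0.005]
contact_force: [1.2, 0.8, 0.9]
width: 0.085
gripper_force: 0.0
```

{"api": "drive_tool", "payload": {"deltas": [{"linear": [10,-20,0],"twist": 0,"claw": 1},{"linear": [30,-48,0],"twist": 0,"claw": 1},{"linear": [50,-76,0],"twist": 0,"claw": 1},{"linear": [70,-104,0],"twist": 0,"claw": 1},{"linear": [90,-132,0],"twist": 0,"claw": 1},{"linear": [110,-160,0],"twist": 0,"claw": 1},{"linear": [130,-185,0],"twist": 0,"claw": 1},{"linear": [138,-193,0],"twist": 0,"claw": 1},{"linear": [138,-193,0],"twist": 0,"claw": 1},{"linear": [138,-193,0],"twist": 0,"claw": 1},{"linear": [138,-193,0],"twist": 0,"claw": 1}]}}

```text
clock: 20.93
position: [0.689, 0.1175, 0.1665]
ee_rot: [-0.001, 0.987, 0.162, -0.001]
contact_force: [-0.4, 1.3, -0.0]
width: 0.0857
gripper_force: 0.0
```

Over the bearing. Now down to TCP z of about 0.022.

{"api": "drive_tool", "payload": {"deltas": [{"linear": [2,-1,-20],"twist": 0,"claw": 1},{"linear": [2,-1,-50],"twist": 0,"claw": 1},{"linear": [2,-1,-80],"twist": 0,"claw": 1},{"linear": [2,-1,-110],"twist": 0,"claw": 1},{"linear": [2,-1,-130],"twist": 0,"claw": 1},{"linear": [2,-1,-140],"twist": 0,"claw": 1},{"linear": [2,-1,-143],"twist": 0,"claw": 1},{"linear": [2,-1,-143],"twist": 0,"claw": 1},{"linear": [2,-1,-143],"twist": 0,"claw": 1}]}}

```text
clock: 21.68
position: [0.6933, 0.1159, 0.0259]
ee_rot: [0.0, 0.987, 0.162, 0.001]
contact_force: [0.5, 0.0, 0.0]
width: 0.0853
gripper_force: 0.0
```

{"api": "drive_tool", "payload": {"deltas": [{"linear": [-2,0,-4],"twist": 0,"claw": 1},{"linear": [-2,0,-8],"twist": 0,"claw": 1},{"linear": [-2,0,-8],"twist": 0,"claw": 1},{"linear": [-2,0,-8],"twist": 0,"claw": 0},{"linear": [-2,0,-8],"twist": 0,"claw": 0},{"linear": [-2,0,-8],"twist": 0,"claw": 0},{"linear": [-2,0,-8],"twist": 0,"claw": 0},{"linear": [-2,0,-8],"twist": 0,"claw": 0},{"linear": [-2,0,-8],"twist": 0,"claw": 0},{"linear": [-2,0,-8],"twist": 0,"claw": 0},{"linear": [-2,0,-8],"twist": 0,"claw": 0}], "squeeze": 60}}

```text
clock: 22.6
position: [0.691, 0.1152, 0.0173]
ee_rot: [-0.0, 0.987, 0.162, 0.001]
contact_force: [-1.1, -0.4, 6.0]
width: 0.0567
gripper_force: 64.4
```

{"api": "drive_tool", "payload": {"deltas": [{"linear": [0,0,15],"twist": 0,"claw": 0},{"linear": [0,0,45],"twist": 0,"claw": 0},{"linear": [0,0,80],"twist": 0,"claw": 0},{"linear": [0,0,100],"twist": 0,"claw": 0},{"linear": [0,0,100],"twist": 0,"claw": 0},{"linear": [0,0,100],"twist": 0,"claw": 0}]}}

```text
clock: 23.1
position: [0.6908, 0.115, 0.1168]
ee_rot: [0.0, 0.987, 0.162, 0.001]
contact_force: [-0.5, -1.1, -3.4]
width: 0.0567
gripper_force: 64.6
```

```bash
python3 - <<'E'
from h import *
s=sensors.get_state(); print(s["position"],s["width"])
a=eyes.get_image("side")[170:400,220:440,::-1]
cv2.imwrite("pics/s9.png",cv2.resize(a,(574,600)))
E
```

```text
[0.6907642  0.115029   0.11681772] 0.05669461532316233
```

View pics/s9.png

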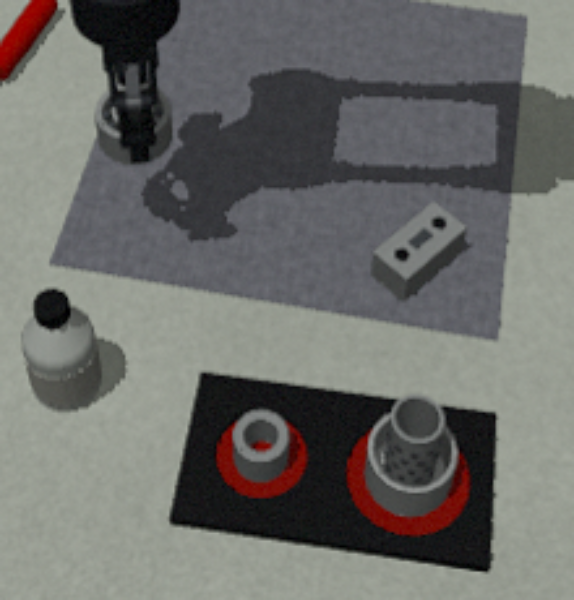

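The bearing is held level at crop (133,120). The collar sits flat in the small well at crop (262,440), and the strainer and bowl are fine. On to the square well.

{"api": "drive_tool", "payload": {"deltas": [{"linear": [-8,-14,0],"twist": 0,"claw": 0},{"linear": [-23,-40,0],"twist": 0,"claw": 0},{"linear": [-42,-72,0],"twist": 0,"claw": 0},{"linear": [-62,-107,0],"twist": 0,"claw": 0},{"linear": [-82,-141,0],"twist": 0,"claw": 0},{"linear": [-102,-175,0],"twist": 0,"claw": 0},{"linear": [-122,-209,0],"twist": 0,"claw": 0},{"linear": [-142,-243,0],"twist": 0,"claw": 0},{"linear": [-162,-277,0],"twist": 0,"claw": 0},{"linear": [-182,-311,0],"twist": 0,"claw": 0},{"linear": [-202,-345,0],"twist": 0,"claw": 0},{"linear": [-220,-377,0],"twist": 0,"claw": 0}]}}

```text
clock: 24.15
position: [0.4674, -0.2624, 0.1138]
ee_rot: [-0.002, 0.987, 0.162, -0.002]
contact_force: [0.2, -0.1, -1.1]
width: 0.057
gripper_force: 64.6
```

{"api": "drive_tool", "payload": {"deltas": [{"linear": [-16,-27,0],"twist": 0,"claw": 0},{"linear": [-28,-48,0],"twist": 0,"claw": 0},{"linear": [-32,-55,0],"twist": 0,"claw": 0},{"linear": [-32,-55,0],"twist": 0,"claw": 0},{"linear": [-32,-55,0],"twist": 0,"claw": 0},{"linear": [-32,-55,0],"twist": 0,"claw": 0}]}}

```text
clock: 24.65
position: [0.4385, -0.3153, 0.1153]
ee_rot: [-0.001, 0.987, 0.162, -0.0]
contact_force: [-0.1, -0.4, -3.0]
width: 0.057
gripper_force: 64.7
```

Target z is 0.0173 + 0.003 = 0.0203, so a shift of -95.

{"api": "drive_tool", "payload": {"deltas": [{"linear": [0,-1,-20],"twist": 0,"claw": 0},{"linear": [0,-1,-50],"twist": 0,"claw": 0},{"linear": [0,-1,-75],"twist": 0,"claw": 0},{"linear": [0,-1,-87],"twist": 0,"claw": 0},{"linear": [0,-1,-91],"twist": 0,"claw": 0},{"linear": [0,-1,-92],"twist": 0,"claw": 0},{"linear": [0,-1,-92],"twist": 0,"claw": 0},{"linear": [0,-1,-92],"twist": 0,"claw": 0}]}}

```text
clock: 25.32
position: [0.4395, -0.3181, 0.0253]
ee_rot: [0.001, 0.987, 0.162, 0.001]
contact_force: [0.1, 0.6, -2.1]
width: 0.0571
gripper_force: 64.7
```

{"api": "drive_tool", "payload": {"deltas": [{"linear": [-1,1,-2],"twist": 0,"claw": 0},{"linear": [-1,1,-4],"twist": 0,"claw": 0},{"linear": [-1,1,-5],"twist": 0,"claw": 0},{"linear": [-1,1,-6],"twist": 0,"claw": 0},{"linear": [-1,1,-6],"twist": 0,"claw": 0}]}}

```text
clock: 25.73
position: [0.4377, -0.317, 0.0203]
ee_rot: [0.0, 0.987, 0.162, 0.0]
contact_force: [-1.2, 2.2, 11.4]
width: 0.0569
gripper_force: 65.9
```

{"api": "drive_tool", "payload": {"deltas": [{"linear": [0,0,0],"twist": 0,"claw": 0.8},{"linear": [0,0,0],"twist": 0,"claw": 1},{"linear": [0,0,0],"twist": 0,"claw": 1},{"linear": [0,0,0],"twist": 0,"claw": 1},{"linear": [0,0,0],"twist": 0,"claw": 1},{"linear": [0,0,0],"twist": 0,"claw": 1},{"linear": [0,0,15],"twist": 0,"claw": 1},{"linear": [0,0,45],"twist": 0,"claw": 1},{"linear": [0,0,80],"twist": 0,"claw": 1},{"linear": [0,0,100],"twist": 0,"claw": 1},{"linear": [0,0,100],"twist": 0,"claw": 1}]}}

```text
clock: 26.65
position: [0.44, -0.3192, 0.1229]
ee_rot: [0.004, 0.987, 0.162, 0.003]
contact_force: [0.3, -0.9, -0.2]
width: 0.0855
gripper_force: 0.0
```

{"api": "drive_tool", "payload": {"deltas": [{"linear": [0,20,0],"twist": 4,"claw": 1},{"linear": [3,55,0],"twist": 10,"claw": 1},{"linear": [6,95,0],"twist": 16,"claw": 1},{"linear": [9,135,0],"twist": 22,"claw": 1},{"linear": [12,175,0],"twist": 28,"claw": 1},{"linear": [15,215,0],"twist": 34,"claw": 1},{"linear": [18,255,0],"twist": 36.5,"claw": 1},{"linear": [21,295,0],"twist": 36.5,"claw": 1},{"linear": [24,335,0],"twist": 36.5,"claw": 1},{"linear": [26,375,0],"twist": 36.5,"claw": 1},{"linear": [27,412,0],"twist": 36.5,"claw": 1},{"linear": [27,436,0],"twist": 36.5,"claw": 1}]}}

```text
clock: 27.65
position: [0.4636, 0.1223, 0.1174]
ee_rot: [-0.001, 0.886, 0.463, -0.0]
contact_force: [-1.0, -0.1, -0.2]
width: 0.0854
gripper_force: 0.0
```

{"api": "drive_tool", "payload": {"deltas": [{"linear": [0,0,0],"twist": 0,"claw": 1},{"linear": [0,0,0],"twist": 0,"claw": 1}]}}

```text
clock: 27.82
position: [0.4637, 0.1201, 0.1174]
ee_rot: [-0.0, 0.886, 0.464, -0.001]
contact_force: [-0.5, -0.9, -0.9]
width: 0.0858
gripper_force: 0.0
```

```bash
python3 - <<'E'
from h import *
s=sensors.get_state(); q=s["ee_rot"];print(s["position"],s["width"],"closing",2*np.degrees(np.arctan2(q[2],q[1]))-90)
a=eyes.get_image("side")
A=cv2.resize(a[180:300,320:460,::-1],(420,360)); B=cv2.resize(a[90:190,320:460,::-1],(378,270))
B=cv2.copyMakeBorder(B,0,90,0,0,cv2.BORDER_CONSTANT)
cv2.imwrite("pics/s10.png",np.hstack([A,B]))
E
```

```text
[0.46367337 0.12008439 0.11740207] 0.08577298741711657 closing -34.70291160030574
```

View pics/s10.png

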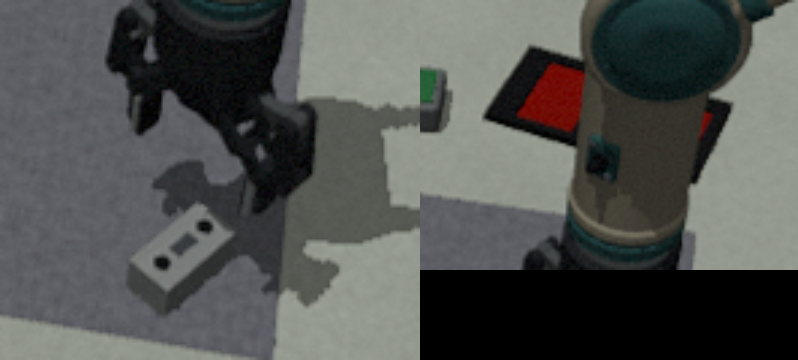

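The fingers straddle the block across its width, with the block's centre at crop (180,245). Descending and gripping.

{"api": "drive_tool", "payload": {"deltas": [{"linear": [1,0,-20],"twist": 0,"claw": 1},{"linear": [1,0,-50],"twist": 0,"claw": 1},{"linear": [1,0,-80],"twist": 0,"claw": 1},{"linear": [1,0,-92],"twist": 0,"claw": 1},{"linear": [1,0,-96],"twist": 0,"claw": 1},{"linear": [1,0,-97],"twist": 0,"claw": 1},{"linear": [1,0,-97],"twist": 0,"claw": 1}]}}

```text
clock: 28.45
position: [0.466, 0.1182, 0.0215]
ee_rot: [0.0, 0.887, 0.462, 0.0]
contact_force: [-0.2, -0.8, 0.1]
width: 0.0853
gripper_force: 0.0
```

{"api": "drive_tool", "payload": {"deltas": [{"linear": [0,0,0],"twist": 0,"claw": 0},{"linear": [0,0,0],"twist": 0,"claw": 0},{"linear": [0,0,0],"twist": 0,"claw": 0},{"linear": [0,0,0],"twist": 0,"claw": 0},{"linear": [0,0,0],"twist": 0,"claw": 0},{"linear": [0,0,0],"twist": 0,"claw": 0},{"linear": [0,0,0],"twist": 0,"claw": 0},{"linear": [0,0,0],"twist": 0,"claw": 0},{"linear": [0,0,0],"twist": 0,"claw": 0},{"linear": [0,0,0],"twist": 0,"claw": 0}], "squeeze": 60}}

```text
clock: 29.28
position: [0.4658, 0.1193, 0.0222]
ee_rot: [0.0, 0.887, 0.463, 0.001]
contact_force: [-0.7, 0.7, 5.5]
width: 0.0348
gripper_force: 61.9
```

{"api": "drive_tool", "payload": {"deltas": [{"linear": [0,0,15],"twist": 0,"claw": 0},{"linear": [0,0,45],"twist": 0,"claw": 0},{"linear": [0,0,80],"twist": 0,"claw": 0},{"linear": [0,0,100],"twist": 0,"claw": 0},{"linear": [0,0,100],"twist": 0,"claw": 0},{"linear": [0,0,100],"twist": 0,"claw": 0}]}}

```text
clock: 29.78
position: [0.4658, 0.1192, 0.1222]
ee_rot: [0.001, 0.887, 0.463, 0.001]
contact_force: [-0.5, 1.2, -4.1]
width: 0.0345
gripper_force: 61.0
```

{"api": "drive_tool", "payload": {"deltas": [{"linear": [2,-15,0],"twist": 2,"claw": 0},{"linear": [7,-45,0],"twist": 5,"claw": 0},{"linear": [13,-80,0],"twist": 9,"claw": 0},{"linear": [20,-120,0],"twist": 13,"claw": 0},{"linear": [26,-160,0],"twist": 17,"claw": 0},{"linear": [33,-200,0],"twist": 21,"claw": 0},{"linear": [39,-240,0],"twist": 21,"claw": 0},{"linear": [46,-280,0],"twist": 21,"claw": 0},{"linear": [52,-320,0],"twist": 21,"claw": 0},{"linear": [59,-360,0],"twist": 21,"claw": 0},{"linear": [65,-400,0],"twist": 21,"claw": 0},{"linear": [70,-430,0],"twist": 21,"claw": 0}]}}

```text
clock: 30.78
position: [0.5344, -0.3137, 0.1185]
ee_rot: [-0.001, 0.788, 0.616, -0.001]
contact_force: [0.5, 0.9, -2.6]
width: 0.0345
gripper_force: 60.8
```

{"api": "drive_tool", "payload": {"deltas": [{"linear": [3,-15,0],"twist": 0,"claw": 0},{"linear": [6,-30,0],"twist": 0,"claw": 0},{"linear": [6,-31,0],"twist": 0,"claw": 0},{"linear": [6,-31,0],"twist": 0,"claw": 0},{"linear": [6,-31,0],"twist": 0,"claw": 0}]}}

```text
clock: 31.2
position: [0.5408, -0.3397, 0.1205]
ee_rot: [-0.002, 0.787, 0.617, 0.0]
contact_force: [0.3, -0.0, -2.5]
width: 0.0351
gripper_force: 60.8
```

```bash
python3 - <<'E'
from h import *
s=sensors.get_state(); q=s["ee_rot"];print(s["position"],s["width"],"closing",2*np.degrees(np.arctan2(q[2],q[1]))-90)
a=eyes.get_image("side")
cv2.imwrite("pics/s11.png",cv2.resize(a[70:190,270:450,::-1],(720,480)))
E
```

```text
[ 0.54077928 -0.33971287  0.12053038] 0.03514670791051506 closing -13.838838006936868
```

View pics/s11.png

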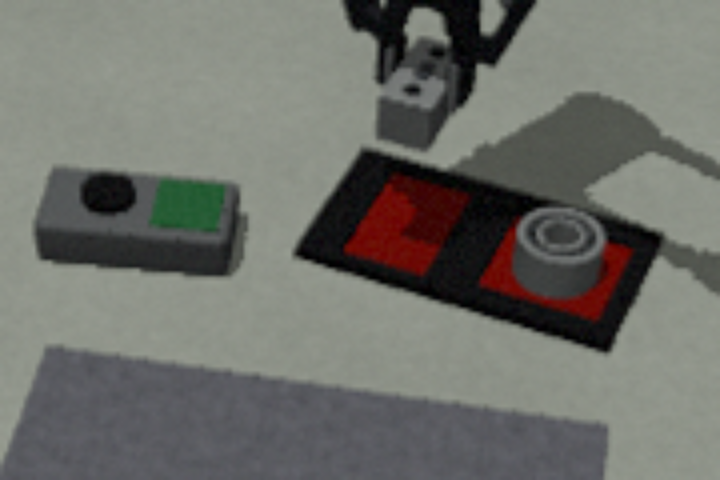

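The block is held level and aligned with the long well, with its holes at crop (412,90) and (436,50). The bearing is flat in the square well, centred at crop (559,233).

```bash
python3 - <<'E'
from h import *
print(ray("side",270+424/4,70+70/4,.1323),ray("side",270+559/4,70+234/4,.035))
E
```

```text
[ 0.53897928 -0.34181026  0.1323    ] [ 0.43845   -0.3176503  0.035    ]
```

{"api": "drive_tool", "payload": {"deltas": [{"linear": [0,-3,0],"twist": 0,"claw": 0},{"linear": [0,-3,-30],"twist": 0,"claw": 0},{"linear": [0,-3,-55],"twist": 0,"claw": 0},{"linear": [0,-3,-70],"twist": 0,"claw": 0},{"linear": [0,-3,-70],"twist": 0,"claw": 0},{"linear": [0,-3,-70],"twist": 0,"claw": 0}]}}

```text
clock: 31.75
position: [0.5411, -0.3438, 0.051]
ee_rot: [-0.001, 0.787, 0.617, -0.0]
contact_force: [-0.9, -0.9, -2.9]
width: 0.0349
gripper_force: 60.7
```

Block and gripper centres agree. Target z is about 0.025, so a shift of -26 plus a little.

{"api": "drive_tool", "payload": {"deltas": [{"linear": [1,1,-10],"twist": 0,"claw": 0},{"linear": [1,1,-18],"twist": 0,"claw": 0},{"linear": [1,1,-22],"twist": 0,"claw": 0},{"linear": [1,1,-24],"twist": 0,"claw": 0},{"linear": [1,1,-25],"twist": 0,"claw": 0},{"linear": [1,1,-26],"twist": 0,"claw": 0},{"linear": [1,1,-26],"twist": 0,"claw": 0}]}}

```text
clock: 32.33
position: [0.5425, -0.3441, 0.0254]
ee_rot: [0.0, 0.787, 0.616, 0.0]
contact_force: [-0.7, 0.7, -2.9]
width: 0.0351
gripper_force: 60.8
```

{"api": "drive_tool", "payload": {"deltas": [{"linear": [0,1,-0.5],"twist": 0,"claw": 0},{"linear": [0,1,-1],"twist": 0,"claw": 0},{"linear": [0,1,-1.5],"twist": 0,"claw": 0},{"linear": [0,1,-1.5],"twist": 0,"claw": 0}]}}

```text
clock: 32.67
position: [0.5428, -0.3435, 0.0252]
ee_rot: [0.001, 0.787, 0.616, 0.0]
contact_force: [-1.5, -0.4, 4.4]
width: 0.0347
gripper_force: 61.9
```

{"api": "drive_tool", "payload": {"deltas": [{"linear": [0,0,0],"twist": 0,"claw": 0.6},{"linear": [0,0,0],"twist": 0,"claw": 1},{"linear": [0,0,0],"twist": 0,"claw": 1},{"linear": [0,0,0],"twist": 0,"claw": 1},{"linear": [0,0,0],"twist": 0,"claw": 1},{"linear": [0,0,0],"twist": 0,"claw": 1},{"linear": [0,0,15],"twist": 0,"claw": 1},{"linear": [0,0,45],"twist": 0,"claw": 1},{"linear": [0,0,80],"twist": 0,"claw": 1},{"linear": [0,0,120],"twist": 0,"claw": 1},{"linear": [0,0,150],"twist": 0,"claw": 1},{"linear": [0,0,150],"twist": 0,"claw": 1}]}}

```text
clock: 33.67
position: [0.5458, -0.3455, 0.1816]
ee_rot: [0.007, 0.787, 0.616, 0.002]
contact_force: [1.3, -0.2, 1.7]
width: 0.0852
gripper_force: 0.0
```

{"api": "drive_tool", "payload": {"deltas": [{"linear": [-15,30,0],"twist": 0,"claw": 1},{"linear": [-30,70,0],"twist": 0,"claw": 1},{"linear": [-40,110,0],"twist": 0,"claw": 1},{"linear": [-50,150,0],"twist": 0,"claw": 1},{"linear": [-60,190,0],"twist": 0,"claw": 1},{"linear": [-80,230,0],"twist": 0,"claw": 1},{"linear": [-100,270,0],"twist": 0,"claw": 1},{"linear": [-120,300,0],"twist": 0,"claw": 1},{"linear": [-120,300,0],"twist": 0,"claw": 1},{"linear": [-120,300,0],"twist": 0,"claw": 1}]}}

```text
clock: 34.5
position: [0.4208, -0.0411, 0.1736]
ee_rot: [-0.0, 0.786, 0.618, -0.0]
contact_force: [0.8, 0.1, -0.2]
width: 0.0851
gripper_force: 0.0
```

```bash
python3 - <<'E'
from h import *
s=sensors.get_state(); print(s["position"],s["clock"],s["contact_force"])
a=eyes.get_image("side");A=cv2.resize(a[90:170,270:450,::-1],(540,240)); B=cv2.resize(a[300:400,270:450,::-1],(540,300))
cv2.imwrite("pics/s12.png",np.vstack([A,B]))
E
```

```text
[ 0.4207622  -0.04113405  0.17360286] 34.5 [ 0.7579318   0.07733699 -0.17536024]
```

View pics/s12.png

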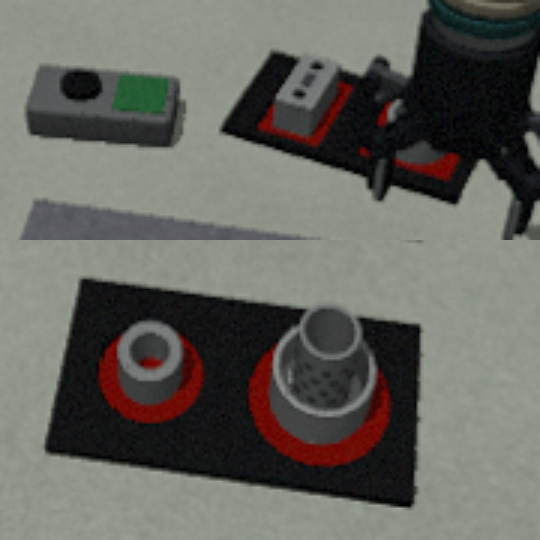

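The block lies flat in the long well (crop 308,85). The collar, and the bowl with its strainer, are seated and upright, and the meter is unmoved.

```bash
python3 - <<'E'
from h import *
print(ray("side",270+311/3,90+79/3,.037))
from rig import manip
print(manip.sign_off())
E
```

```text
[ 0.53766254 -0.34632438  0.037     ]
the job is handed in; nothing more can be done
None
```

I made up both kits and handed the job in at about 34.5 s; the last pictures show every part seated in its well and the meter and oil bottle not visibly moved, but no verdict came back.

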